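# Snap the insert box lid shut

## Task

The lid of the larger of the two grey boxes, in which the lathe inserts are kept, is on but its four rim sections still stand up: press them down with a fingertip, one section at a time, until each clicks shut flush with the lid's corners, and leave the section with the pull tab to last so that the air can get out. Press firmly but do not force the plastic; the box stays standing where it is, neither pushed along nor lifted, and everything else on the bench is left alone.

Things in the scene. Friction and masses are not known exactly. Their poses are not given: they have to be found in the camera images.
- box: the insert box to be closed: loose, dark grey, 136 x 186 mm (long side along its y), with a light grey snap lid on it; weighs about 0.6 to 1.2 kg, stands on the bench. Origin at the centre of its underside, z up. The pull-tab section is on its -x side; the tab is a tongue 34 mm wide standing out 15 mm from that section's outer edge
- lid_centre (a point): centre of the box's lid at flush height, 64 mm above the bench. The lid has a recessed middle panel (5 mm below flush), four fixed corners 34 mm square with flush tops, and between them four rim sections 34 mm wide, hinged along their inner edges. A standing section slopes up outwards, outer edge 8 mm above flush; a shut one lies level with the corners
- front_press (a point): where to press the front rim section (the one with the pull tab, on the box's -x side, 112 mm long): on its top face, mid-length, 24 mm out from its hinge line, 10 mm in from its outer edge; moves with the section: 5.7 mm above flush while it stands up, flush when shut
- rim_front (a joint): hinge of the front rim section: 0 standing up, 0.24 rad shut. Over-centre snap: 6 to 9 N straight down about the press point starts it (more nearer the hinge), then it resists less and less; past 0.12 rad (3 mm down at the press point) it snaps shut by itself and stays; let go earlier and it springs up again
- back_press (a point): where to press the back rim section (on the box's +x side, opposite the pull tab, 112 mm long): on its top face, mid-length, 24 mm out from its hinge line, 10 mm in from its outer edge; moves with the section: 5.7 mm above flush while it stands up, flush when shut
- rim_back (a joint): hinge of the back rim section: 0 standing up, 0.24 rad shut. Over-centre snap: 6 to 9 N straight down about the press point starts it (more nearer the hinge), then it resists less and less; past 0.12 rad (3 mm down at the press point) it snaps shut by itself and stays; let go earlier and it springs up again
- left_press (a point): where to press the left rim section (on the box's +y side, 62 mm long): on its top face, mid-length, 24 mm out from its hinge line, 10 mm in from its outer edge; moves with the section: 5.7 mm above flush while it stands up, flush when shut
- rim_left (a joint): hinge of the left rim section: 0 standing up, 0.24 rad shut. Over-centre snap: 6 to 9 N straight down about the press point starts it (more nearer the hinge), then it resists less and less; past 0.12 rad (3 mm down at the press point) it snaps shut by itself and stays; let go earlier and it springs up again
- right_press (a point): where to press the right rim section (on the box's -y side, 62 mm long): on its top face, mid-length, 24 mm out from its hinge line, 10 mm in from its outer edge; moves with the section: 5.7 mm above flush while it stands up, flush when shut
- rim_right (a joint): hinge of the right rim section: 0 standing up, 0.24 rad shut. Over-centre snap: 6 to 9 N straight down about the press point starts it (more nearer the hinge), then it resists less and less; past 0.12 rad (3 mm down at the press point) it snaps shut by itself and stays; let go earlier and it springs up again
- small_box: a smaller box of the same kind, 110 x 150 x 50 mm, loose, 0.6 kg, its lid already shut: a bystander. Origin at the centre of its underside
- collet: lathe collet standing upright, a steel stub 32 mm across and 44 mm tall: a loose bystander, leave it alone
- chuck_key: lathe chuck key lying flat: a steel T about 90 mm long with a 70 mm cross bar, 14 mm thick: a loose bystander, leave it alone
- screwdriver: wooden-handled screwdriver lying on the bench: a loose bystander, leave it alone
- spanner: steel spanner lying on the bench: a loose bystander, leave it alone
- brush: hand brush lying on the bench: a loose bystander, leave it alone
- toolholder: steel lathe tool holder, a block 40 x 50 mm and about 42 mm tall with a square tool bar out of it: a loose bystander, leave it alone
There are look-alikes about, which are no part of the job. What is shaped like the box but purple or yellow is not meant.

How it is judged:
By the outcome, as a careful person would: the job done as asked, in the order asked, and still so for the second after the job is handed in, with the robot touching nothing.
It also fails if it takes over 48 s, if anything falls off the work surface, if the arm or the gripper's body presses on something with over 40 N, if the wrist force passes 120 N, or if a joint passes its speed limit or range.

## Robot

A 6-joint arm with a two-finger parallel gripper is mounted at the origin on the work surface. World frame = base frame: x ahead of the robot, y to its left, z up, the work surface at z = 0. Lengths are in mm, angles in rad, forces in N, time in s.
With the tool pointing down it reaches from about 350 to 875 mm from the base axis. Payload 4.2 kg.
Tool frame: the origin (TCP) lies midway between the tips of the shut fingers; the grasp point (between the pads) lies 19 mm behind it; z points along the fingers, y is the line along which they close (so a half turn about z gives the same grasp; the last joint's range is limited). The gripper opens to 85 mm and grips with 20 to 120 N. Pads are 22 mm wide; open, the fingers measure 114 mm over their backs; the gripper's body (76 mm by 85 mm) begins 54 mm behind the grasp point. The pads swing forward as they close: fully open they stand 13 mm farther back than shut.
Start: joints at [-0.914, 0.385, 0.008, 0, -1.194, -0.259], TCP at [242.133, -576.169, 231.312] pointing down, gripper open.
Joint ranges: [-3.14, 3.14], [-1.21, 2.06], [-1.07, 1.41], [-3.16, 2.05], [-2.99, -0.16], [-3.1, 3.1]. Speed limits (rad/s): [2.79, 2.79, 3.14, 3.14, 3.14, 3.14].

## Interface

Orientations are given as a unit quaternion [x, y, z, w].
In Python, from bench import arm gives the robot as it stands.
- The arm moves only by the tool send_rows, never from a script. Its argument "targets" is a list of rows, each an object of numbers: "gripper": the gripper command: -1 is fully open, 1 is shut, values between are in proportion; "x", "y", "z": the shift along the tool's x, y, z in cm; "ax", "ay", "az": the turn, a rotation vector about the tool's x, y, z in degrees. A call has 1 to 5 rows; each row shifts and turns the commanded pose from where the row before left it, along the tool's axes as they then stand; what a row does not reach is not made up. A row lasts 1/12 s, in which the tool goes at most 41.7 mm and 7.16 degrees, less where a joint would pass 70% of its speed; a pose out of reach is approached as far as the arm can. A call is refused whole if a number of a shift passes 4.17 or a number of a turn 7.16, either way. A call with a gripper value outside its range is refused whole. The fingers move at their own pace and stop on an object; the grip force is fixed at half the most. Time passes only in rows, so rows that do not move let the fingers close. It gives the time, the measured TCP pose, the force, the opening and the grip force at its end, in the units of the state.
- arm.read_state(): the state, without advancing time (a new reading comes with each control period).
- arm.get_image(name): name is "side" or "top" or "wrist"; returns (picture, depth): 480x640x3 uint8, red, green, blue; 480x640 float32, mm along the optical axis (not along the pixel's ray), 0 where there is no reading.
- arm.camera_model(name): a dict with "fx", "fy", "cx", "cy" (pixels), "cam_to_world" (4x4, takes a point from camera to world coordinates). Camera axes: x right, y down, z forward; pixel columns grow to the right and rows downward; lengths in mm; the calibration is good to about 2 mm. A picture is of the moment at which its call begins: read the wrist's pose just before it. camera_model takes no time and is no camera call; for the wrist camera it gives the pose at the moment of the call.
- arm.job_done(): hands the job in; it is judged then, once.
Trained networks look in the newest picture that a camera, given by its name, has taken for a name from the list of things; names that differ only in an ending like _2 or _b are one class to them, and where a whole thing is asked for, a point or a joint stands for the part that bears it (a point fixed in the world has none). Each returns a list of dicts, best first, with "score" (0 to 1); they miss things now and then, are a little off and sometimes report something else, mostly with a low value. They report only what shows in the picture. A call takes as long as a camera call. They do not tell look-alikes from the thing itself.
- arm.boxes_of(camera, thing): "rect" ([left, top, width, height] in pixels, round what is visible of it).
The state is a dict: "clock": time; "joints": joint angles; "joint_vel": joint speeds; "joint_efforts": joint torques, N m; "position": TCP position; "ee_rot": TCP orientation; "contact_force": force on the tool from outside, world axes, zero at the start; "wrist_torque": the same for the moment, N m; "gripper_width": finger opening in mm; "grasp_force": force on a finger pad.
Only numpy, scipy, OpenCV 4.12 (cv2) and the standard library are available. Lean on these libraries where they do the work, as an engineer would, in place of code of your own. Each camera call takes 0.05 s, during which the arm holds its last target. There are 200 camera calls.

## Working session

There is one attempt and no reset: what is moved stays moved. The work goes in short steps, Python scripts to look and compute and a tool call to move; the robot and the scene stay as the last step left them, time stands still between calls to the robot, and variables do not carry over. Pictures are saved under pics/ and viewed, at most 10 in all, crops included, and the job is handed in when it is done.

Besides the shell and the picture viewer there is one more tool, called after "Emit:" as name([rows], argument=value, ...), one row to a line, values as JSON. send_rows: Moves the arm, as the interface text tells. Its arguments: {"type":"object","properties":{"targets":{"type":"array"}},"required":["targets"]}

```bash
mkdir -p pics; python3 - <<'E'
from bench import arm
import cv2,numpy as np
for c in ["top","side"]:
    p,d=arm.get_image(c); cv2.imwrite(f"pics/{c}1.png",p[:,:,::-1]); np.savez(f"{c}1.npz",p=p,d=d,**{k:np.array(v) for k,v in arm.camera_model(c).items()})
    for t in ["box","small_box","front_press"]:
        print(c,t,[(np.round(r['rect']),round(r['score'],2)) for r in arm.boxes_of(c,t)])
s=arm.read_state();print(s)
E
```

```text
top box [(array([469., 318.,  80.,  62.]), 0.75), (array([336., 302.,  97.,  86.]), 0.69), (array([349., 212.,  64.,  78.]), 0.56)]
top small_box [(array([196., 204.,  75.,  68.]), 0.62)]
top front_press [(array([392., 226.,  20.,  46.]), 0.83), (array([492., 364.,  23.,  16.]), 0.62), (array([378., 346.,  41.,  40.]), 0.57)]
side box [(array([381., 189.,  81.,  68.]), 0.91), (array([397., 131.,  53.,  54.]), 0.88), (array([294., 184.,  76.,  63.]), 0.68)]
side small_box [(array([328., 174.,  50.,  20.]), 0.74), (array([250., 280.,  85.,  77.]), 0.65)]
side front_press [(array([311., 188.,  44.,  14.]), 0.97), (array([419., 193.,  40.,  30.]), 0.69), (array([435., 144.,  19.,  19.]), 0.63)]
{'clock': 0.4, 'joints': array([-9.14404150e-01,  3.84849016e-01,  7.71115542e-03, -8.16650509e-05,
       -1.19398465e+00, -2.58603058e-01]), 'joint_vel': array([-0.00034824, -0.00136084,  0.00202165,  0.00047962, -0.00086452,
        0.0004091 ]), 'joint_efforts': array([ 1.79806257e-04, -3.91588533e+01,  1.88327819e+01,  4.18451160e+00,
       -1.44627404e-03, -1.89941055e-06]), 'position': array([ 242.1020971 , -576.09689793,  231.13586005]), 'ee_rot': array([-1.97571067e-01,  9.80288552e-01,  1.63088576e-04, -3.79771269e-05]), 'contact_force': array([-0.23321881,  0.33867772, -0.17185052]), 'wrist_torque': array([0.03210277, 0.01607277, 0.00289207]), 'grasp_force': 0.0, 'gripper_width': 85.34179164640705}
```

View pics/top1.png

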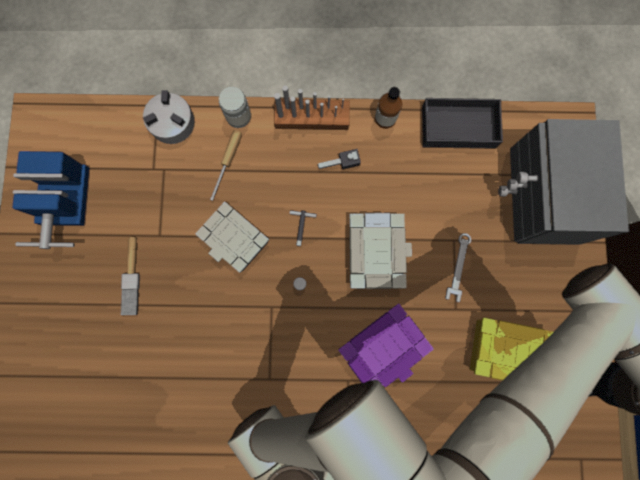

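View pics/side1.png

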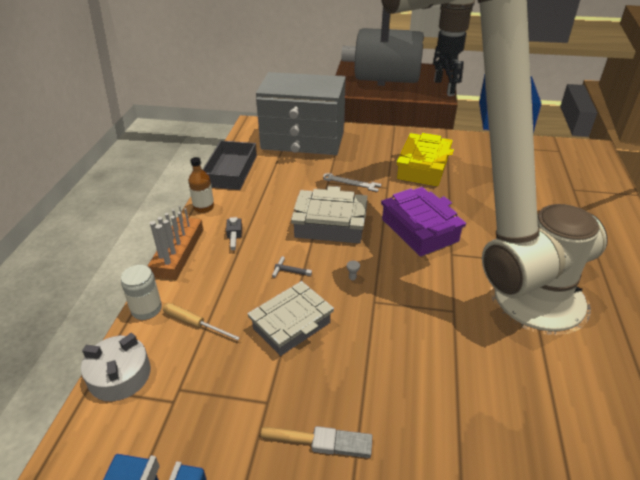

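Candidates in the top picture: the light grey box at (378,250) with its tab on the right at (409,249), the smaller grey one at (232,237), purple at (388,347) and yellow at (512,345). I choose the larger grey one at (378,250). Next I'll measure it and check a close crop.

```bash
cat > h.py <<'E'
import numpy as np,cv2
def cloud(z):
    d=z['d'];v,u=np.mgrid[:480,:640]
    P=np.stack([(u-z['cx'])/z['fx']*d,(v-z['cy'])/z['fy']*d,d],-1)
    T=z['cam_to_world'];return P@T[:3,:3].T+T[:3,3]
E
python3 - <<'E'
from h import *
z=np.load('top1.npz');W=cloud(z)
for n,(l,t,r,b) in dict(big=(340,203,420,298),small=(190,195,275,278)).items():
    Q=W[t:b,l:r].reshape(-1,3);k=(Q[:,2]>(52 if n=='big' else 40))&(Q[:,2]<90);Q=Q[k]
    rc=cv2.minAreaRect(Q[:,:2].astype(np.float32))
    print(n,k.sum(),rc,np.percentile(Q[:,2],[5,50,95]),Q[:,:2].mean(0))
for u,v in [(378,250),(365,219),(391,282),(378,219),(378,282),(357,250),(400,250),(410,249),(357,218),(400,282),(357,282),(400,218),(300,284),(302,215),(455,295),(388,347),(349,158)]: print(u,v,W[v,u].round(0))
p=z['p'][195:305,330:430,::-1];cv2.imwrite('pics/c1.png',cv2.resize(p,None,fx=5,fy=5,interpolation=2))
print(z['fx'],z['cam_to_world'].round(2))
E
```

```text
big 4224 ((516.7957153320312, -197.6380615234375), (187.11375427246094, 150.7357177734375), 0.6909387707710266) [57.53082433 65.02177541 73.51741718] [ 516.40929861 -192.62185054]
small 2660 ((543.636474609375, 179.13475036621094), (151.74375915527344, 125.0077896118164), 50.45463943481445) [43.53935275 49.10109655 53.65053427] [547.11920577 174.99233566]
378 250 [ 518. -193.   60.]
365 219 [ 594. -160.   70.]
391 282 [ 438. -223.   69.]
378 219 [ 595. -192.   68.]
378 282 [ 438. -192.   68.]
357 250 [ 516. -140.   69.]
400 250 [ 518. -246.   70.]
410 249 [ 520. -270.   76.]
357 218 [ 598. -140.   64.]
400 282 [ 439. -246.   64.]
357 282 [ 437. -141.   64.]
400 218 [ 599. -248.   65.]
300 284 [432.   0.  43.]
302 215 [613.  -0.  17.]
455 295 [ 412. -398.    4.]
388 347 [ 282. -217.   56.]
349 158 [ 762. -121.   41.]
477.8913446915012 [[ 1.00000e-02 -9.90000e-01  1.50000e-01  3.55540e+02]
 [-1.00000e+00 -1.00000e-02 -0.00000e+00 -4.56100e+01]
 [ 1.00000e-02 -1.50000e-01 -9.90000e-01  1.23913e+03]
 [ 0.00000e+00  0.00000e+00  0.00000e+00  1.00000e+00]]
```

View pics/c1.png

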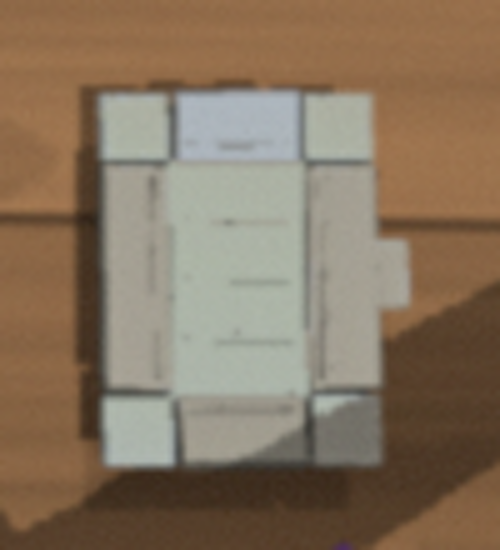

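The crop shows the larger light grey box. Its four rim sections are tilted and the tab is on the right, at crop (395,273), which is world -y. So box +x is world +y and box +y is world -x. The centre is about (517,-191), the corners measure 64 mm high and the long side 187 mm, which all fits. Press points: left (434,-191), back (517,-133), right (600,-191), front (517,-249).

Emit:
send_rows([
  {"gripper":1,"x":-2.5,"y":3,"az":7},
  {"gripper":1,"x":-2.5,"y":3,"az":7},
  {"gripper":1,"x":-2.5,"y":3,"az":7},
  {"gripper":1,"x":-2.5,"y":3,"az":1.8},
  {"gripper":1,"x":-2,"y":3.5},
])

```text
$.targets[0]: bad value
```

Emit:
send_rows([
  {"gripper":1,"y":4},
  {"gripper":1,"y":4},
  {"gripper":1,"y":4},
  {"gripper":1,"y":4},
  {"gripper":1,"z":0},
])

```text
$.targets[0]: bad value
```

Emit:
send_rows([
  {"gripper":1,"x":-2.5,"y":3,"z":0,"ax":0,"ay":0,"az":7},
  {"gripper":1,"x":-2.5,"y":3,"z":0,"ax":0,"ay":0,"az":7},
  {"gripper":1,"x":-2.5,"y":3,"z":0,"ax":0,"ay":0,"az":7},
  {"gripper":1,"x":-2.5,"y":3,"z":0,"ax":0,"ay":0,"az":1.8},
  {"gripper":1,"x":-2,"y":3.5,"z":0,"ax":0,"ay":0,"az":0},
])

```text
clock: 0.82
position: [332.8, -404.8, 231.5]
ee_rot: [-0.003, 1.0, -0.0, 0.0]
contact_force: [-0.0, -0.1, 0.1]
gripper_width: 25.8
grasp_force: 0.0
```

Emit:
send_rows([
  {"gripper":1,"x":-2,"y":3.5,"z":0,"ax":0,"ay":0,"az":0},
  {"gripper":1,"x":-2,"y":3.5,"z":0,"ax":0,"ay":0,"az":0},
  {"gripper":1,"x":-2,"y":3.5,"z":0,"ax":0,"ay":0,"az":0},
  {"gripper":1,"x":-2,"y":3.5,"z":0,"ax":0,"ay":0,"az":0},
  {"gripper":1,"x":0,"y":0,"z":0,"ax":0,"ay":0,"az":0},
])

```text
clock: 1.23
position: [413.6, -260.7, 231.8]
ee_rot: [-0.008, 1.0, 0.0, 0.001]
contact_force: [-0.9, -0.1, 0.3]
gripper_width: -0.0
grasp_force: 0.0
```

Emit:
send_rows([
  {"gripper":1,"x":-1.1,"y":3.5,"z":0,"ax":0,"ay":0,"az":0},
  {"gripper":1,"x":-1.1,"y":3.5,"z":0,"ax":0,"ay":0,"az":0},
  {"gripper":1,"x":0,"y":0,"z":4,"ax":0,"ay":0,"az":0},
  {"gripper":1,"x":0,"y":0,"z":4,"ax":0,"ay":0,"az":0},
  {"gripper":1,"x":0,"y":0,"z":0,"ax":0,"ay":0,"az":0},
])

```text
clock: 1.65
position: [427.1, -193.2, 145.1]
ee_rot: [-0.004, 1.0, 0.002, -0.007]
contact_force: [-0.9, 1.0, -0.9]
gripper_width: -0.0
grasp_force: 0.0
```

```bash
python3 - <<'E'
from h import *
from bench import arm
s=arm.read_state();print(s['position'],s['ee_rot'],s['gripper_width'])
p,d=arm.get_image('wrist');m=arm.camera_model('wrist');z=dict(p=p,d=d,**{k:np.array(v) for k,v in m.items()});W=cloud(z)
cv2.imwrite('pics/w1.png',p[:,:,::-1])
k=(W[...,2]>52)&(W[...,2]<80)&(np.abs(W[...,0]-517)<130)&(np.abs(W[...,1]+191)<110)
Q=W[k];print(k.sum(),cv2.minAreaRect(Q[:,:2].astype(np.float32)),np.percentile(Q[:,2],[5,50,95,99]))
E
```

```text
[ 427.08183136 -193.19552236  145.13251397] [-0.0036039   0.99996659  0.00191483 -0.00708235] -0.0024014835718593444
15442 ((488.1969909667969, -201.59176635742188), (151.77252197265625, 165.5443572998047), 70.20956420898438) [62.55680614 68.37748364 75.02699992 76.01746303]
```

View pics/w1.png

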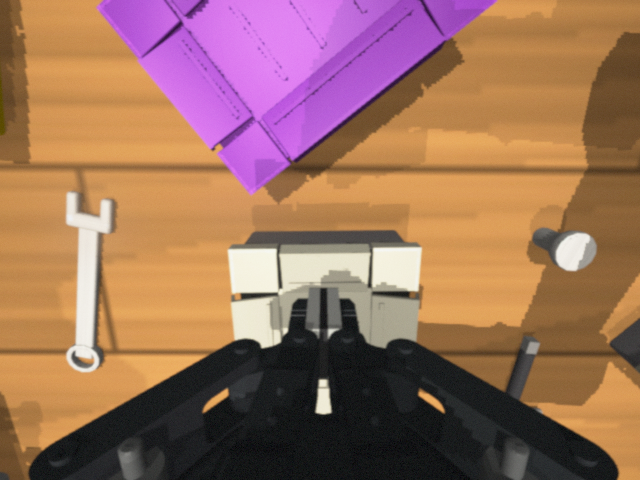

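The wrist view shows the box's near corners at (253,268) and (396,268), with the left section between them. Its outer edge is at row 245. I'll refine the edges from the depth.

```bash
python3 - <<'E'
from h import *
from bench import arm
s=arm.read_state();print(s['position'],s['ee_rot'])
p,d=arm.get_image('wrist');m=arm.camera_model('wrist');z=dict(p=p,d=d,**{k:np.array(v) for k,v in m.items()});W=cloud(z)
for u,v in [(253,250),(396,250),(253,268),(396,268),(325,247),(325,260),(325,275)]: print(u,v,W[v,u].round(1))
for v in (258,270):
    r=W[v];k=np.where((r[:,2]>58)&(r[:,2]<70))[0];k=k[(k>200)&(k<450)];print(v,r[k[0]],r[k[-1]])
for u in (240,260,385,400):
    r=W[:,u];k=np.where((r[:,2]>60)&(r[:,2]<70))[0];k=k[(k>225)&(k<300)];print(u,k[0],r[k[0]])
E
```

```text
[ 429.51947358 -194.51452053  148.6547273 ] [-4.03631870e-03  9.99981781e-01  5.68270844e-04 -4.45232184e-03]
253 250 [ 435.4 -245.4   66.1]
396 250 [ 434.3 -143.1   66.8]
253 268 [ 448.9 -246.    67.1]
396 268 [ 448.  -142.2   67.3]
325 247 [ 429.7 -193.9   74.9]
325 260 [ 440.4 -193.8   71.9]
325 275 [ 453.1 -193.7   69.2]
258 [ 441.50230408 -260.09086501   66.57246958] [ 440.4520821  -124.52074513   66.35176108]
270 [ 450.57929696 -259.86201154   67.21262801] [ 449.85820766 -124.30973793   66.23331625]
240 240 [ 429.9215102  -255.8021161    60.08555258]
260 240 [ 429.54247864 -241.0734951    60.88325392]
385 240 [ 428.40086171 -150.53237745   62.08115996]
400 239 [ 427.77932074 -139.58028602   61.3624697 ]
```

Emit:
send_rows([
  {"gripper":1,"x":-0.3,"y":0,"z":3,"ax":0,"ay":0,"az":0},
  {"gripper":1,"x":0,"y":0,"z":3,"ax":0,"ay":0,"az":0},
  {"gripper":1,"x":0,"y":0,"z":0,"ax":0,"ay":0,"az":0},
  {"gripper":1,"x":0,"y":0,"z":0,"ax":0,"ay":0,"az":0},
])

```text
clock: 2.08
position: [436.1, -195.8, 92.7]
ee_rot: [-0.004, 1.0, -0.0, 0.0]
contact_force: [0.6, -0.4, 0.1]
gripper_width: 0.5
grasp_force: 0.0
```

Emit:
send_rows([
  {"gripper":1,"x":-0.1,"y":0.3,"z":1.0,"ax":0,"ay":0,"az":0},
  {"gripper":1,"x":0,"y":0,"z":0.8,"ax":0,"ay":0,"az":0},
  {"gripper":1,"x":0,"y":0,"z":0.2,"ax":0,"ay":0,"az":0},
  {"gripper":1,"x":0,"y":0,"z":0.1,"ax":0,"ay":0,"az":0},
  {"gripper":1,"x":0,"y":0,"z":0,"ax":0,"ay":0,"az":0},
])

```text
clock: 2.5
position: [437.0, -192.3, 71.7]
ee_rot: [-0.004, 1.0, -0.0, 0.001]
contact_force: [-0.8, 0.8, 3.8]
gripper_width: -0.1
grasp_force: 1.4
```

Contact. I'll press on in small steps.

Emit:
send_rows([
  {"gripper":1,"x":0,"y":0,"z":0.1,"ax":0,"ay":0,"az":0},
  {"gripper":1,"x":0,"y":0,"z":0.1,"ax":0,"ay":0,"az":0},
  {"gripper":1,"x":0,"y":0,"z":0.05,"ax":0,"ay":0,"az":0},
])

```text
clock: 2.75
position: [436.5, -192.2, 68.8]
ee_rot: [-0.004, 1.0, -0.0, 0.001]
contact_force: [-0.5, -1.1, 1.5]
gripper_width: 0.0
grasp_force: 1.0
```

Emit:
send_rows([
  {"gripper":1,"x":0,"y":0,"z":0.1,"ax":0,"ay":0,"az":0},
  {"gripper":1,"x":0,"y":0,"z":0.1,"ax":0,"ay":0,"az":0},
  {"gripper":1,"x":0,"y":0,"z":0,"ax":0,"ay":0,"az":0},
])

```text
clock: 3.0
position: [436.2, -191.9, 65.6]
ee_rot: [-0.004, 1.0, 0.0, -0.0]
contact_force: [-0.3, 0.1, 0.3]
gripper_width: 0.0
grasp_force: 0.0
```

Emit:
send_rows([
  {"gripper":1,"x":0,"y":0,"z":0.1,"ax":0,"ay":0,"az":0},
  {"gripper":1,"x":0,"y":0,"z":0.1,"ax":0,"ay":0,"az":0},
  {"gripper":1,"x":0,"y":0,"z":0,"ax":0,"ay":0,"az":0},
])

```text
clock: 3.25
position: [436.3, -191.9, 64.1]
ee_rot: [-0.004, 1.0, -0.0, -0.0]
contact_force: [-1.4, 1.4, 3.7]
gripper_width: -0.1
grasp_force: 1.8
```

Emit:
send_rows([
  {"gripper":1,"x":0,"y":0,"z":-3,"ax":0,"ay":0,"az":0},
  {"gripper":1,"x":-2.8,"y":1.8,"z":0,"ax":0,"ay":0,"az":0},
  {"gripper":1,"x":-2.8,"y":1.8,"z":0,"ax":0,"ay":0,"az":0},
  {"gripper":1,"x":-2.6,"y":1.8,"z":0,"ax":0,"ay":0,"az":0},
  {"gripper":1,"x":0,"y":0,"z":0,"ax":0,"ay":0,"az":0},
])

```text
clock: 3.67
position: [523.0, -135.2, 94.2]
ee_rot: [-0.006, 1.0, -0.0, 0.003]
contact_force: [0.9, -0.1, -0.4]
gripper_width: -0.2
grasp_force: 0.0
```

Emit:
send_rows([
  {"gripper":1,"x":0,"y":0,"z":1,"ax":0,"ay":0,"az":0},
  {"gripper":1,"x":0,"y":0,"z":0,"ax":0,"ay":0,"az":0},
  {"gripper":1,"x":0,"y":0,"z":0,"ax":0,"ay":0,"az":0},
])

```text
clock: 3.92
position: [515.9, -137.7, 82.5]
ee_rot: [-0.004, 1.0, 0.0, -0.002]
contact_force: [0.0, 0.2, -0.4]
gripper_width: 0.1
grasp_force: 0.0
```

Emit:
send_rows([
  {"gripper":1,"x":-0.1,"y":0.1,"z":0.7,"ax":0,"ay":0,"az":0},
  {"gripper":1,"x":0,"y":0,"z":0.2,"ax":0,"ay":0,"az":0},
  {"gripper":1,"x":0,"y":0,"z":0.1,"ax":0,"ay":0,"az":0},
  {"gripper":1,"x":0,"y":0,"z":0.1,"ax":0,"ay":0,"az":0},
  {"gripper":1,"x":0,"y":0,"z":0,"ax":0,"ay":0,"az":0},
])

```text
clock: 4.33
position: [518.6, -136.5, 72.7]
ee_rot: [-0.004, 1.0, -0.0, -0.0]
contact_force: [-0.1, -0.7, 0.2]
gripper_width: 0.1
grasp_force: 0.0
```

Emit:
send_rows([
  {"gripper":1,"x":0,"y":0,"z":0.1,"ax":0,"ay":0,"az":0},
  {"gripper":1,"x":0,"y":0,"z":0.1,"ax":0,"ay":0,"az":0},
  {"gripper":1,"x":0,"y":0,"z":0.1,"ax":0,"ay":0,"az":0},
  {"gripper":1,"x":0,"y":0,"z":0,"ax":0,"ay":0,"az":0},
])

```text
clock: 4.67
position: [519.0, -136.3, 70.6]
ee_rot: [-0.004, 1.0, -0.0, 0.0]
contact_force: [-1.7, 1.2, 5.3]
gripper_width: 0.1
grasp_force: 2.0
```

Emit:
send_rows([
  {"gripper":1,"x":0,"y":0,"z":0.1,"ax":0,"ay":0,"az":0},
  {"gripper":1,"x":0,"y":0,"z":0.1,"ax":0,"ay":0,"az":0},
  {"gripper":1,"x":0,"y":0,"z":0.1,"ax":0,"ay":0,"az":0},
  {"gripper":1,"x":0,"y":0,"z":0,"ax":0,"ay":0,"az":0},
])

```text
clock: 5.0
position: [518.9, -136.2, 66.9]
ee_rot: [-0.004, 1.0, 0.0, 0.0]
contact_force: [0.1, 0.3, -0.8]
gripper_width: 0.1
grasp_force: 0.0
```

Emit:
send_rows([
  {"gripper":1,"x":0,"y":0,"z":0.1,"ax":0,"ay":0,"az":0},
  {"gripper":1,"x":0,"y":0,"z":0.1,"ax":0,"ay":0,"az":0},
  {"gripper":1,"x":0,"y":0,"z":0.1,"ax":0,"ay":0,"az":0},
  {"gripper":1,"x":0,"y":0,"z":0,"ax":0,"ay":0,"az":0},
])

```text
clock: 5.33
position: [518.7, -136.4, 64.1]
ee_rot: [-0.004, 1.0, -0.0, -0.0]
contact_force: [-0.9, 1.2, 3.2]
gripper_width: 0.2
grasp_force: 2.1
```

Emit:
send_rows([
  {"gripper":1,"x":0,"y":0,"z":-3,"ax":0,"ay":0,"az":0},
  {"gripper":1,"x":-2.7,"y":-1.9,"z":0,"ax":0,"ay":0,"az":0},
  {"gripper":1,"x":-2.7,"y":-1.9,"z":0,"ax":0,"ay":0,"az":0},
  {"gripper":1,"x":-2.6,"y":-1.8,"z":0,"ax":0,"ay":0,"az":0},
  {"gripper":1,"x":0,"y":0,"z":0,"ax":0,"ay":0,"az":0},
])

```text
clock: 5.75
position: [603.6, -194.4, 93.4]
ee_rot: [-0.003, 1.0, -0.001, 0.002]
contact_force: [0.9, 0.0, 1.1]
gripper_width: 0.2
grasp_force: 0.0
```

Emit:
send_rows([
  {"gripper":1,"x":0,"y":0,"z":1,"ax":0,"ay":0,"az":0},
  {"gripper":1,"x":0,"y":0,"z":0,"ax":0,"ay":0,"az":0},
  {"gripper":1,"x":0,"y":0,"z":0,"ax":0,"ay":0,"az":0},
  {"gripper":1,"x":0,"y":0,"z":0,"ax":0,"ay":0,"az":0},
])

```text
clock: 6.08
position: [598.2, -191.1, 83.5]
ee_rot: [-0.004, 1.0, 0.0, -0.001]
contact_force: [0.1, -0.3, -0.5]
gripper_width: 0.0
grasp_force: 0.0
```

Emit:
send_rows([
  {"gripper":1,"x":0,"y":0,"z":0.8,"ax":0,"ay":0,"az":0},
  {"gripper":1,"x":0,"y":0,"z":0.2,"ax":0,"ay":0,"az":0},
  {"gripper":1,"x":0,"y":0,"z":0.1,"ax":0,"ay":0,"az":0},
  {"gripper":1,"x":0,"y":0,"z":0.1,"ax":0,"ay":0,"az":0},
  {"gripper":1,"x":0,"y":0,"z":0,"ax":0,"ay":0,"az":0},
])

```text
clock: 6.5
position: [599.1, -191.6, 71.7]
ee_rot: [-0.004, 1.0, 0.0, -0.0]
contact_force: [0.3, -0.2, -0.6]
gripper_width: -0.5
grasp_force: 0.0
```

Emit:
send_rows([
  {"gripper":1,"x":0,"y":0,"z":0.1,"ax":0,"ay":0,"az":0},
  {"gripper":1,"x":0,"y":0,"z":0.1,"ax":0,"ay":0,"az":0},
  {"gripper":1,"x":0,"y":0,"z":0.1,"ax":0,"ay":0,"az":0},
  {"gripper":1,"x":0,"y":0,"z":0,"ax":0,"ay":0,"az":0},
])

```text
clock: 6.83
position: [599.7, -191.7, 69.9]
ee_rot: [-0.004, 1.0, -0.0, 0.001]
contact_force: [-1.5, 2.4, 5.7]
gripper_width: 0.1
grasp_force: 2.2
```

Emit:
send_rows([
  {"gripper":1,"x":0,"y":0,"z":0.1,"ax":0,"ay":0,"az":0},
  {"gripper":1,"x":0,"y":0,"z":0.1,"ax":0,"ay":0,"az":0},
  {"gripper":1,"x":0,"y":0,"z":0.1,"ax":0,"ay":0,"az":0},
  {"gripper":1,"x":0,"y":0,"z":0,"ax":0,"ay":0,"az":0},
])

```text
clock: 7.17
position: [598.7, -191.6, 64.9]
ee_rot: [-0.004, 1.0, 0.0, -0.001]
contact_force: [0.1, 0.6, 0.5]
gripper_width: 0.1
grasp_force: 0.0
```

Emit:
send_rows([
  {"gripper":1,"x":0,"y":0,"z":0.1,"ax":0,"ay":0,"az":0},
  {"gripper":1,"x":0,"y":0,"z":0,"ax":0,"ay":0,"az":0},
])

```text
clock: 7.33
position: [599.0, -191.7, 64.4]
ee_rot: [-0.004, 1.0, -0.0, -0.0]
contact_force: [-0.2, -0.7, 0.5]
gripper_width: 0.0
grasp_force: 0.0
```

Emit:
send_rows([
  {"gripper":1,"x":0,"y":0,"z":-3,"ax":0,"ay":0,"az":0},
  {"gripper":1,"x":2.7,"y":-1.8,"z":-2,"ax":0,"ay":0,"az":0},
  {"gripper":1,"x":2.7,"y":-1.8,"z":0,"ax":0,"ay":0,"az":0},
  {"gripper":1,"x":2.6,"y":-1.8,"z":0,"ax":0,"ay":0,"az":0},
  {"gripper":1,"x":0,"y":0,"z":0,"ax":0,"ay":0,"az":0},
])

```text
clock: 7.75
position: [515.0, -247.9, 114.9]
ee_rot: [-0.002, 1.0, 0.001, -0.001]
contact_force: [-0.6, -0.1, -0.7]
gripper_width: -0.3
grasp_force: 0.0
```

```bash
python3 - <<'E'
from h import *
from bench import arm
s=arm.read_state();print(s['position'],s['ee_rot'])
for c in ('top','side'):
    p,d=arm.get_image(c);z=dict(p=p,d=d,**{k:np.array(v) for k,v in arm.camera_model(c).items()});W=cloud(z)
    for n,(x,y) in dict(left=(434,-192),back=(519,-132),right=(602,-192),front=(519,-252),c1=(440,-140),c2=(600,-140)).items():
        k=(np.hypot(W[...,0]-x,W[...,1]-y)<9)&(W[...,2]>50)&(W[...,2]<85);print(c,n,k.sum(),np.median(W[k][:,2]) if k.any() else '')
E
```

```text
[ 515.00566324 -247.92135344  114.9445143 ] [-1.77703455e-03  9.99997267e-01  6.48845333e-04 -1.37408389e-03]
top left 41 64.36188947477649
top back 0 
top right 0 
top front 3 68.03646954720989
top c1 0 
top c2 0 
side left 29 62.51908420329278
side back 29 61.85610535126841
side right 18 62.59227611130359
side front 26 69.44263123261612
side c1 23 62.5415630891174
side c2 24 63.563846688193905
```

Left, back and right lie level with the corners, and front is still standing. Now front.

Emit:
send_rows([
  {"gripper":1,"x":0,"y":0,"z":2,"ax":0,"ay":0,"az":0},
  {"gripper":1,"x":0,"y":0,"z":1.3,"ax":0,"ay":0,"az":0},
  {"gripper":1,"x":0,"y":0,"z":0,"ax":0,"ay":0,"az":0},
  {"gripper":1,"x":0,"y":0,"z":0,"ax":0,"ay":0,"az":0},
])

```text
clock: 8.18
position: [520.1, -245.8, 81.1]
ee_rot: [-0.005, 1.0, -0.0, -0.001]
contact_force: [0.1, 0.1, 0.1]
gripper_width: 0.0
grasp_force: 0.0
```

Emit:
send_rows([
  {"gripper":1,"x":0,"y":0,"z":0.4,"ax":0,"ay":0,"az":0},
  {"gripper":1,"x":0,"y":0,"z":0.1,"ax":0,"ay":0,"az":0},
  {"gripper":1,"x":0,"y":0,"z":0.1,"ax":0,"ay":0,"az":0},
  {"gripper":1,"x":0,"y":0,"z":0,"ax":0,"ay":0,"az":0},
])

```text
clock: 8.52
position: [519.9, -246.2, 76.1]
ee_rot: [-0.004, 1.0, -0.0, 0.0]
contact_force: [-0.6, -0.7, 0.4]
gripper_width: -0.2
grasp_force: 0.0
```

Emit:
send_rows([
  {"gripper":1,"x":0,"y":0,"z":0.2,"ax":0,"ay":0,"az":0},
  {"gripper":1,"x":0,"y":0,"z":0.1,"ax":0,"ay":0,"az":0},
  {"gripper":1,"x":0,"y":0,"z":0.1,"ax":0,"ay":0,"az":0},
  {"gripper":1,"x":0,"y":0,"z":0.1,"ax":0,"ay":0,"az":0},
  {"gripper":1,"x":0,"y":0,"z":0.1,"ax":0,"ay":0,"az":0},
])

```text
clock: 8.93
position: [519.8, -246.5, 70.7]
ee_rot: [-0.004, 1.0, -0.0, 0.0]
contact_force: [-2.8, 0.6, 8.2]
gripper_width: -0.2
grasp_force: 3.6
```

Emit:
send_rows([
  {"gripper":1,"x":0,"y":0,"z":0.1,"ax":0,"ay":0,"az":0},
  {"gripper":1,"x":0,"y":0,"z":0.1,"ax":0,"ay":0,"az":0},
  {"gripper":1,"x":0,"y":0,"z":0.1,"ax":0,"ay":0,"az":0},
  {"gripper":1,"x":0,"y":0,"z":0,"ax":0,"ay":0,"az":0},
])

```text
clock: 9.27
position: [519.5, -246.3, 66.6]
ee_rot: [-0.004, 1.0, 0.0, -0.0]
contact_force: [-0.3, -0.3, 0.0]
gripper_width: -0.1
grasp_force: 0.0
```

Emit:
send_rows([
  {"gripper":1,"x":0,"y":0,"z":0.1,"ax":0,"ay":0,"az":0},
  {"gripper":1,"x":0,"y":0,"z":0.1,"ax":0,"ay":0,"az":0},
  {"gripper":1,"x":0,"y":0,"z":0.1,"ax":0,"ay":0,"az":0},
  {"gripper":1,"x":0,"y":0,"z":0,"ax":0,"ay":0,"az":0},
])

```text
clock: 9.6
position: [519.6, -246.2, 64.2]
ee_rot: [-0.004, 1.0, -0.0, -0.0]
contact_force: [-0.7, 0.5, 4.6]
gripper_width: 0.1
grasp_force: 2.0
```

Front is shut. I'll lift clear and check.

Emit:
send_rows([
  {"gripper":1,"x":0,"y":0,"z":-3,"ax":0,"ay":0,"az":0},
  {"gripper":1,"x":0,"y":0,"z":-4,"ax":0,"ay":0,"az":0},
  {"gripper":1,"x":0,"y":0,"z":-4,"ax":0,"ay":0,"az":0},
  {"gripper":1,"x":2,"y":-3,"z":-2,"ax":0,"ay":0,"az":0},
  {"gripper":1,"x":2,"y":-3,"z":0,"ax":0,"ay":0,"az":0},
])

```text
clock: 10.02
position: [483.7, -307.6, 200.0]
ee_rot: [-0.006, 1.0, -0.003, 0.006]
contact_force: [0.3, -0.3, -0.4]
gripper_width: 0.2
grasp_force: 0.0
```

Emit:
send_rows([
  {"gripper":1,"x":2,"y":-3,"z":0,"ax":0,"ay":0,"az":0},
  {"gripper":1,"x":2,"y":-3,"z":0,"ax":0,"ay":0,"az":0},
  {"gripper":1,"x":2,"y":-3,"z":0,"ax":0,"ay":0,"az":0},
  {"gripper":1,"x":2,"y":-3,"z":0,"ax":0,"ay":0,"az":0},
  {"gripper":1,"x":0,"y":0,"z":0,"ax":0,"ay":0,"az":0},
])

```text
clock: 10.43
position: [397.8, -431.0, 193.3]
ee_rot: [-0.001, 1.0, -0.0, -0.001]
contact_force: [0.2, 1.0, -0.3]
gripper_width: 0.2
grasp_force: 0.0
```

```bash
python3 - <<'E'
from h import *
from bench import arm
for c in ('top','side'):
    p,d=arm.get_image(c);z=dict(p=p,d=d,**{k:np.array(v) for k,v in arm.camera_model(c).items()});W=cloud(z)
    if c=='top': cv2.imwrite('pics/top2.png',p[:,:,::-1])
    for n,(x,y) in dict(left=(434,-192),back=(519,-132),right=(602,-192),front=(519,-252),c1=(440,-140),c2=(600,-140)).items():
        k=(np.hypot(W[...,0]-x,W[...,1]-y)<9)&(W[...,2]>50)&(W[...,2]<85);print(c,n,k.sum(),np.median(W[k][:,2]) if k.any() else '')
E
```

```text
top left 43 64.7053957922858
top back 44 63.63810545600029
top right 39 64.35253202992635
top front 40 64.1762446541967
top c1 40 64.64576928722943
top c2 40 64.22730418721778
side left 20 62.592669118766935
side back 26 61.80219186187884
side right 23 62.786858954718696
side front 19 62.36195587677298
side c1 27 62.34148835383712
side c2 19 62.925842216236674
```

View pics/top2.png

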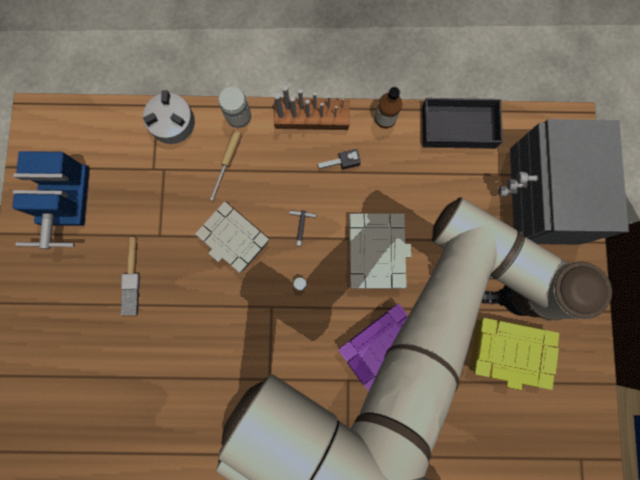

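The picture shows the box unmoved at (378,250) with all four sections flush. The arm is clear of it and the other things are where they were.

```bash
python3 -c "
from bench import arm
print(arm.job_done())"
```

```text
the job is handed in; nothing more can be done
None
```

All four rim sections of the larger grey box are pressed shut and flush with the corners, in the order left, back, right, then the pull-tab section last; the box was not moved, and the job is handed in.

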